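Walk the hammering stone round to the bench stop

ROBOT

A 7-joint arm with a two-finger parallel gripper is mounted at the origin on the work surface. World frame = base frame: x ahead of the robot, y to its left, z up, the work surface at z = 0. Lengths are in m, angles in rad, forces in N, time in s.
With the tool pointing down it reaches from about 0.425 to 0.925 m from the base axis. Payload 6.8 kg.
Tool frame: the origin (TCP) lies midway between the tips of the shut fingers; the grasp point (between the pads) lies r.grasp_offset behind it (r.grasp_offset is the distance from the TCP to the grasp point, in m); z points along the fingers, y is the direction in which the jaws open and shut (so a half turn about z gives the same grasp; the last joint's range is limited). The gripper opens to 85 mm and grips with 20 to 120 N. Pads are 22 mm wide; open, the fingers measure 114 mm over their backs; the gripper's body (76 mm by 85 mm) begins 54 mm behind the grasp point. The pads swing forward as they close: fully open they stand 13 mm farther back than shut.
Start: joints at [-1.322, 0.477, 0.022, 1.555, -0.011, 1.109, -0.083], TCP at [0.236, 0.633, 0.231] pointing down, gripper open.
Joint ranges: [-2.96, 2.96], [-0.34, 2.1], [-1.41, 1.46], [0.24, 2.44], [-1.37, 4.51], [0.17, 1.92], [-2.96, 2.96]. Speed limits (rad/s): [2.39, 2.39, 3.14, 3.14, 3.14, 3.14, 3.14].

INTERFACE

Orientations are given as a rotation vector (axis times angle).
In Python, from bench import r gives the robot as it stands. The module is installed in compiled form; this text tells all that it offers.
- The arm moves only by the tool send_rows, never from a script. Its argument "moves" is one flat list of numbers, 4 for each row, row after row: the shift along the tool's x, y, z in mm, then the turn about the tool's z in degrees. A call has 1 to 8 rows; each row is the pose to reach, as a shift and turn from the pose commanded when the call began, along the tool's axes at that moment; what a row does not reach only later rows make up. A row lasts 1/8 s, in which the tool goes at most 62.5 mm and 10.7 degrees, less where a joint would pass 70% of its speed; a pose out of reach is approached as far as the arm can. A call with a gripper value outside its range is refused whole. "hand" is the closure, from 0 (fully open) to 1 (shut), set as the call begins (left out, the last holds). The fingers move at their own pace and stop on an object; "newtons" is the grip in N (left out, the last holds). Time passes only in rows, so rows that repeat a pose let the fingers close. It gives the time, the measured TCP pose, the force and the opening at its end, in the units of the state.
- r.get_obs(): the state, without advancing time (a new reading comes with each control period).
- r.grab_frame(name): name is "scene" or "top" or "wrist"; returns a dict with "img" (480x640x3 uint8, red, green, blue), "mtx" (3x3 intrinsics, pixels), "world_to_cam" (4x4, takes a point from world to camera coordinates). Camera axes: x right, y up, looking along -z (the intrinsics and any distortion apply to the point x, -y, -z); pixel columns grow to the right and rows downward; lengths in m; the calibration is good to about 2 mm. A picture is of the moment at which its call begins. There is no depth.
- r.hand_in(): hands the job in, once; it reports no verdict.
The state is a dict: "clock": time; "joints": joint angles; "qvel": joint speeds; "tau": joint torques, N m; "tcp_pos": TCP position; "orientation": TCP orientation; "contact_force": force on the tool from outside, world axes, zero at the start; "moment": the same for the moment, N m; "grip_width": finger opening in m.
Only numpy, scipy, OpenCV 4.12 (cv2) and the standard library are available. Lean on these libraries where they do the work, as an engineer would, in place of code of your own. Each camera call takes 0.05 s, during which the arm holds its last target.

TASK

Push the heavy granite hammering stone round by its corners with the fingers until one of its two long sides lies flush against the low steel bench stop, with no part of that side beyond the ends of the stop. Keep the stone flat on the bench: do not pick it up, tip it or knock it so that it shoots along. Leave the glue jar, the polish tin and the shoe last where they are.

Things in the scene. Friction and masses are not known exactly. Their poses are not given: they have to be found in the camera images.
- stone: Loose plain grey granite slab, 1.1 to 1.6 kg: 95 mm (own x) by 150 mm (own y) by 35 mm high, edges rounded 3 mm, flat on the bench. Origin: centre of its underside; z up. Long sides at own x -47.5 and +47.5 mm, alike, either may go to the stop. Slides at about 8 to 20 N, stops with the push. Starts 120 to 150 mm in front of the stop, turned 40 to 90 degrees from it, either way.
- bench_stop: Fixed fence: bright steel angle, upright wall 210 mm long, 8 thick, 25 high. Origin on its working face (robot's side), mid length, bench height (0). Own x: normal to that face, pointing into the wall, away from the robot; own y along the face, which spans y -105 to +105 mm. Behind it a 6 mm flange, 12 mm bolt heads, to x 53 mm. Stone flush: its centre at own x -47.5 mm.
- glue_jar: Bystander, loose: amber glass jar with steel lid, 66 mm across, 75 mm high, standing to one side of the work. Origin at the centre of its underside.
- shoe_last: Bystander, loose: wooden shoe last (foot shape) about 230 mm long along its own x, 84 mm wide, 80 mm high, lying to one side of the work. Origin at the middle of its underside.
- polish_tin: Bystander, loose: round dark metal tin, 76 mm across, 24 mm high, on the bench at one side of the work. Origin at the centre of its underside.
Mind the look-alikes: they are no part of the job. Of the things that look like the bench_stop, the middle-sized one is meant.

How it is judged:
At the end, for the whole second after the job is handed in: A long side of the stone is against the stop's face (centre 44.5 to 51.5 mm in front of it), parallel within 0.05 rad, its centre within 32 mm of the stop's middle along the face, so the whole side is on the stop; stone flat on the bench, at rest (x of stone in the frame of bench_stop between -0.0515 and -0.0445 m and angle between the x axis of stone and the x axis of bench_stop, either way round below 0.05 rad and y of stone in the frame of bench_stop between -0.032 and 0.032 m and height (world z) of stone below 0.003 m and angle between stone's own z axis and vertical below 0.03 rad and linear speed of stone below 0.01 m/s); the robot touches nothing.
It fails at once if the stone is lifted or tipped (over 8 mm up or 0.12 rad) (height (world z) of stone above 0.008 m or angle between stone's own z axis and vertical above 0.12 rad).
It fails at once if the stone is knocked so that it shoots along (over 0.4 m/s) (linear speed of stone above 0.4 m/s).
It fails at once if a bystander is moved by more than 20 mm (distance of any of glue_jar, polish_tin, shoe_last from where it was at the start of the episode above 0.02 m).
It also fails if it takes over 61 s, if anything falls off the work surface, if the arm or the gripper's body presses on something with over 40 N, if the wrist force passes 120 N, or if a joint passes its speed limit or range.

## Working session

There is one attempt and no reset: what is moved stays moved. The work goes in short steps, Python scripts to look and compute and a tool call to move; the robot and the scene stay as the last step left them, time stands still between calls to the robot, and variables do not carry over. Pictures are saved under pics/ and viewed, and the job is handed in when it is done.

Besides the shell and the picture viewer there is one more tool, called after ">>>" as a command line: name --argument value ..., lists and objects as JSON in quotes. send_rows: Moves the arm, as the interface text tells. Its arguments: {"type":"object","properties":{"moves":{"type":"array"},"hand":{"type":"number"},"newtons":{"type":"number"}},"required":["moves"]}

```bash
mkdir -p pics; cat > h.py <<'E'
from bench import r
import numpy as np, cv2
def grab(n,fn=None):
    f=r.grab_frame(n)
    if fn: cv2.imwrite('pics/'+fn,f['img'][:,:,::-1])
    return f
def ray(f,u,v):
    K=f['mtx'];T=np.array(f['world_to_cam']);R=T[:3,:3];t=T[:3,3]
    d=np.linalg.inv(K)@np.array([u,v,1.]); d=np.array([d[0],-d[1],-d[2]])
    return -R.T@t, R.T@d
def at(f,u,v,z):
    o,d=ray(f,u,v); return o+d*(z-o[2])/d[2]
def proj(f,p):
    T=np.array(f['world_to_cam']);c=T[:3,:3]@np.array(p)+T[:3,3]
    q=f['mtx']@np.array([c[0],-c[1],-c[2]]); return q[:2]/q[2]
E
python3 - <<'E'
from h import *
import pickle
fs={}
for n in('scene','top','wrist'):
    fs[n]=grab(n,n+'0.png')
    o,d=ray(fs[n],320,240);print(n,o,d)
pickle.dump(fs,open('f0.pkl','wb'))
print(r.get_obs(),r.grasp_offset)
E
```

```text
scene [1.32209179 0.28948003 0.81971253] [-0.71530129 -0.25729217 -0.6497948 ]
top [ 0.42023979 -0.00414616  1.02749029] [ 0.07823711  0.00346425 -0.99702357]
wrist [0.15757585 0.66125358 0.37185385] [ 0.2938607  -0.10184889 -0.95051978]
{'clock': 0.15, 'joints': array([-1.32209174,  0.47763527,  0.02237993,  1.55618682, -0.01148345,
        1.1092961 , -0.08310665]), 'qvel': array([ 1.24494994e-03, -1.08821916e-03, -6.31111774e-05, -5.08464189e-03,
        1.79617235e-03, -1.21615716e-03, -8.86865636e-05]), 'tau': array([ 2.30451282e-03, -5.96923006e+01,  1.61003083e+00, -2.81486446e+01,
        1.26321864e-02,  6.68881374e-03, -2.36688919e-06]), 'tcp_pos': array([0.23564005, 0.63206506, 0.23054876]), 'orientation': array([-5.57493899e-01, -3.09160803e+00,  2.18597835e-03]), 'contact_force': array([ 0.73501187,  0.42415701, -0.36618411]), 'moment': array([ 0.00231036, -0.01842657, -0.04935438]), 'grip_width': 0.08539150296109126} 0.0187
```

View pics/scene0.png

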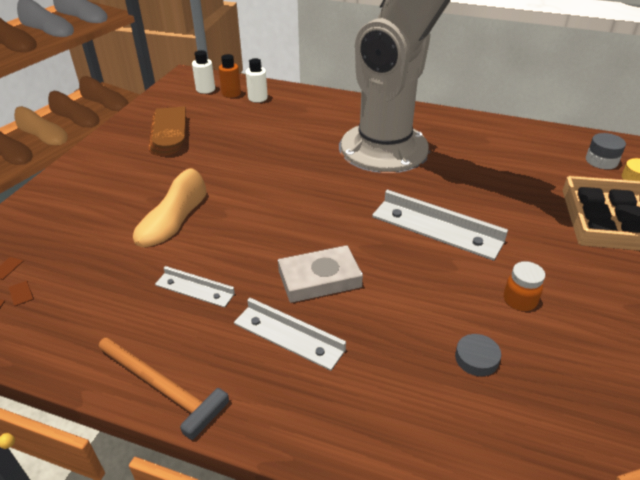

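View pics/top0.png

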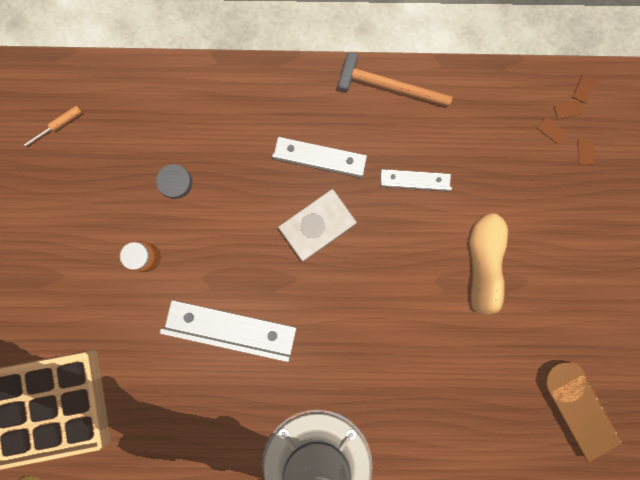

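View pics/wrist0.png

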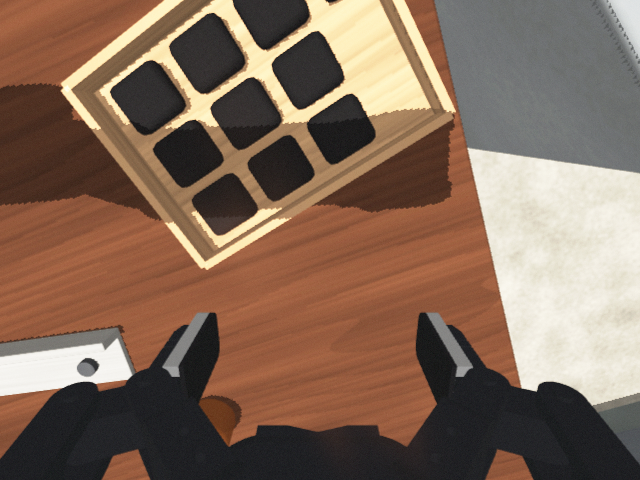

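```bash
python3 - <<'E'
import cv2
a=cv2.imread('pics/top0.png')[120:280,240:400]
cv2.imwrite('pics/top0c.png',cv2.resize(a,(800,600)[:1]+(800,),interpolation=cv2.INTER_CUBIC)[:400])
b=cv2.resize(a,(800,800),interpolation=cv2.INTER_CUBIC)
cv2.imwrite('pics/top0c1.png',b[50:450]);cv2.imwrite('pics/top0c2.png',b[300:750])
a=cv2.imread('pics/scene0.png')[235:375,220:380]
cv2.imwrite('pics/scene0c.png',cv2.resize(a,(640,560),interpolation=cv2.INTER_CUBIC))
E
```

```text
(no output)
```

View pics/top0c1.png

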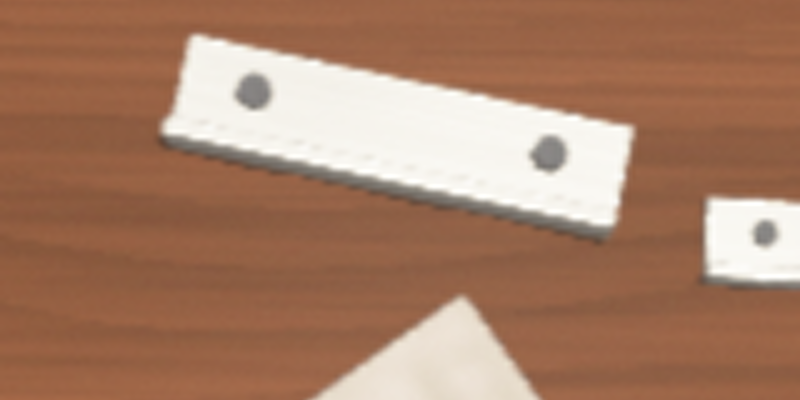

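View pics/top0c2.png

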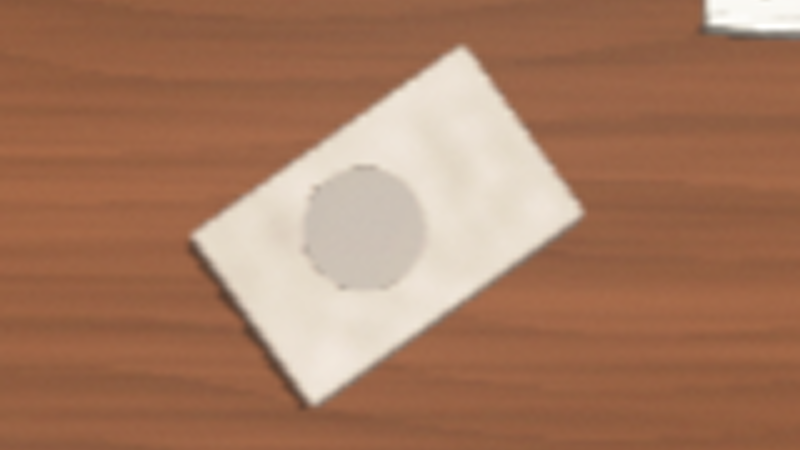

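View pics/scene0c.png

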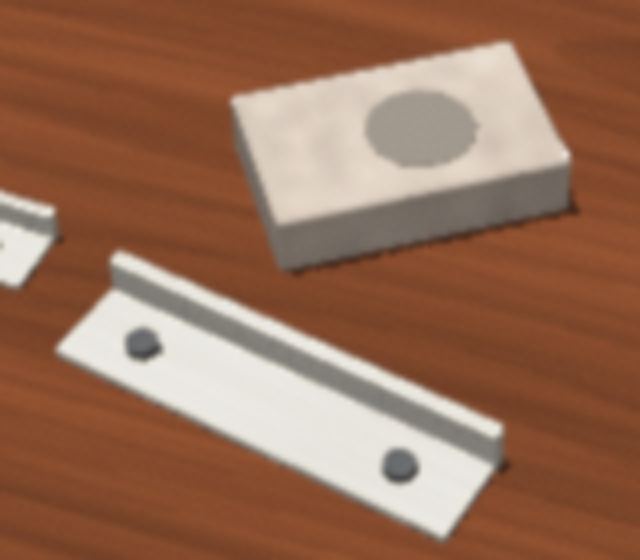

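```bash
cat >> h.py <<'E'
def tri(f,p,g,q):
    o1,d1=ray(f,*p);o2,d2=ray(g,*q)
    A=np.c_[d1,-d2];s=np.linalg.lstsq(A,o2-o1,rcond=None)[0]
    a=o1+s[0]*d1;b=o2+s[1]*d2
    return (a+b)/2,np.linalg.norm(a-b)
E
python3 - <<'E'
from h import *
import pickle
np.set_printoptions(precision=4,suppress=True)
fs=pickle.load(open('f0.pkl','rb'));T=fs['top'];S=fs['scene']
t=lambda x,y,o:((x+.5)/5-.5+240,(y+o+.5)/5-.5+120)
s=lambda x,y:((x+.5)/4-.5+220,(y+.5)/4-.5+235)
st=[(463,45),(585,212),(312,407),(190,237)]
sc=[(275,225),(232,100),(512,42),(570,155)]
P=[]
for a,b in zip(st,sc):
    print('stone tri',tri(T,t(*a,300),S,s(*b)),at(T,*t(*a,300),.034),at(S,*s(*b),.034)); P.append(at(T,*t(*a,300),.034)[:2])
P=np.array(P);print(P.mean(0),[np.linalg.norm(P[i]-P[(i+1)%4]) for i in range(4)])
e=P[0]-P[3]+P[1]-P[2];print('long dir deg',np.degrees(np.arctan2(e[1],e[0])))
w=[(163,133),(607,229)];ws=[(503,427),(118,250)]
W=[]
for a,b in zip(w,ws):
    print('wall',tri(T,t(*a,50),S,s(*b)),at(T,*t(*a,50),.025),at(S,*s(*b),.025));W.append(at(T,*t(*a,50),.025)[:2])
W=np.array(W);e=W[0]-W[1];print(W.mean(0),np.linalg.norm(e),np.degrees(np.arctan2(e[1],e[0])))
b=[(170,147),(603,240)]
for a in b: print('base',at(T,*t(*a,50),0))
for n,p in dict(jar=(134,256,.075),tin=(174,181,.024),last=(488,265,.05)).items(): print(n,at(T,*p))
E
```

```text
stone tri (array([ 0.6152, -0.0279,  0.0315]), np.float64(0.0031634144978815977)) [ 0.6142 -0.0263  0.034 ] [ 0.6178 -0.0284  0.034 ]
stone tri (array([ 0.5403, -0.0826,  0.0312]), np.float64(0.001379150384971689)) [ 0.5397 -0.0818  0.034 ] [ 0.5432 -0.082   0.034 ]
stone tri (array([0.4512, 0.038 , 0.032 ]), np.float64(0.0011749252996182751)) [0.4509 0.0385 0.034 ] [0.4536 0.0381 0.034 ]
stone tri (array([0.5261, 0.0924, 0.0357]), np.float64(0.0031273528739991087)) [0.5258 0.0941 0.034 ] [0.5249 0.0905 0.034 ]
[0.5327 0.0061] [np.float64(0.09285896331677657), np.float64(0.1494376335627548), np.float64(0.09328285191533406), np.float64(0.1493764197890809)]
long dir deg -53.65065984398676
wall (array([0.6893, 0.1099, 0.0223]), np.float64(0.0023089192695943794)) [0.6882 0.1107 0.025 ] [0.6918 0.1095 0.025 ]
wall (array([ 0.6486, -0.0942,  0.0239]), np.float64(0.005600297826012498)) [ 0.6473 -0.0915  0.025 ] [ 0.6501 -0.0965  0.025 ]
[0.6677 0.0096] 0.20631457347235332 78.55362880385607
base [0.6883 0.1102 0.    ]
base [ 0.6477 -0.0918  0.    ]
jar [0.4552 0.3926 0.075 ]
tin [0.6279 0.3313 0.024 ]
last [ 0.4476 -0.3688  0.05  ]
```

```bash
cat >> h.py <<'E'
from scipy.spatial.transform import Rotation as Ro
def to(p,yaw=None):
    "shift mm in tool axes, turn deg, to world p with tool-y at yaw deg"
    o=r.get_obs();R=Ro.from_rotvec(o['orientation']).as_matrix()
    d=R.T@(np.array(p)-o['tcp_pos'])*1000
    y=np.degrees(np.arctan2(R[1,1],R[0,1]))
    print('clock',o['clock'],'tcp',o['tcp_pos'].round(4),'yaw',y.round(2),'F',o['contact_force'].round(1),'w',round(o['grip_width'],4))
    print('shift',d.round(1),'turn',None if yaw is None else round(-((yaw-y+180)%360-180),1))
E
python3 - <<'E'
from h import *
to((.5,.25,.2),114)
# approach: C=(.4509,.0385), B=(.5397,-.0818)
C=np.array([.4509,.0385]);u=np.array([.593,-.805]);n=np.array([.805,.593])
print(C+u*.067-n*.04)
E
```

```text
clock 0.15 tcp [0.2356 0.6321 0.2305] yaw 69.56 F [ 0.7  0.4 -0.4] w 0.0854
shift [-381.2 -265.6   31. ] turn -44.4
[ 0.458431 -0.039155]
```

>>> send_rows --moves '[-48,-33,4,-5.5,-95,-66,8,-11,-143,-100,12,-17,-191,-133,16,-22,-238,-166,20,-28,-286,-199,24,-33,-334,-232,28,-39,-381,-266,31,-44]' --hand 0

```text
clock: 1.15
tcp_pos: [0.5006, 0.2485, 0.2001]
orientation: [0.646, -3.074, -0.0]
contact_force: [0.4, 1.3, 0.2]
grip_width: 0.0854
```

```bash
python3 - <<'E'
from h import *
to((.458,-.039,.15),114)
E
```

```text
clock 1.15 tcp [0.5006 0.2485 0.2001] yaw 113.74 F [0.4 1.3 0.2] w 0.0854
shift [ 154.7 -246.    50.1] turn -0.3
```

>>> send_rows --moves '[26,-41,8,0,52,-82,16,0,77,-123,25,0,103,-164,33,0,129,-205,42,0,155,-246,50,0,155,-246,50,0]'

```text
clock: 2.02
tcp_pos: [0.4545, -0.0411, 0.1497]
orientation: [0.63, -3.075, 0.001]
contact_force: [0.4, 0.7, -0.4]
grip_width: 0.0853
```

```bash
python3 - <<'E'
from h import *
to((.458,-.039,.0),114)
grab('wrist','w1.png');grab('top','t1.png')
E
```

```text
clock 2.025 tcp [ 0.4545 -0.0411  0.1497] yaw 113.16 F [ 0.4  0.7 -0.4] w 0.0853
shift [ -4.4   0.6 149.7] turn -0.8
```

View pics/w1.png

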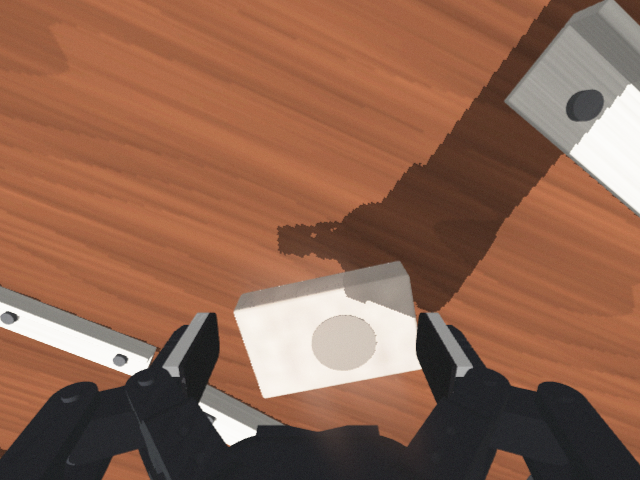

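View pics/t1.png

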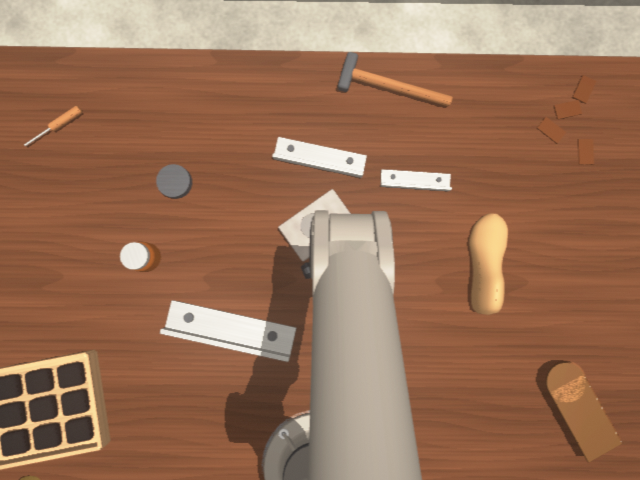

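>>> send_rows --moves '[-2,0,40,-0.8,-4,0,80,-0.8,-4,0,115,-0.8,-4,0,140,-0.8,-4,0,150,-0.8,-4,0,150,-0.8]'

```text
clock: 2.88
tcp_pos: [0.4599, -0.0348, 0.0002]
orientation: [0.665, -3.07, -0.001]
contact_force: [0.4, 0.3, 0.4]
grip_width: 0.0853
```

```bash
python3 - <<'E'
from h import *
to((.458,-.039,.0),114)
grab('wrist','w2.png');grab('scene','s2.png')
E
```

```text
clock 2.875 tcp [ 4.599e-01 -3.480e-02  2.000e-04] yaw 114.43 F [0.4 0.3 0.4] w 0.0853
shift [ 3.5 -3.   0.2] turn 0.4
```

View pics/w2.png

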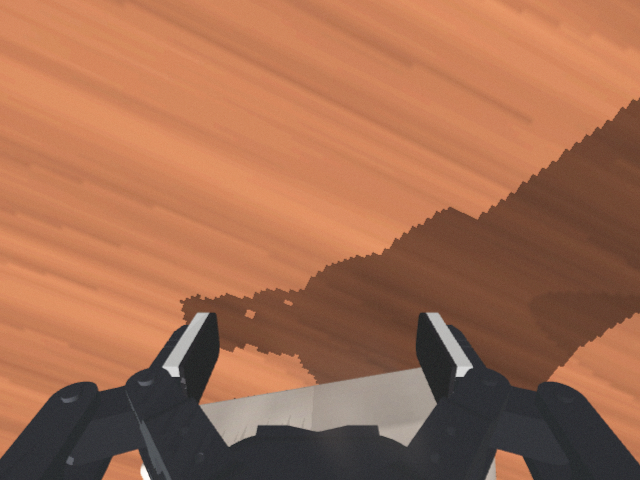

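View pics/s2.png

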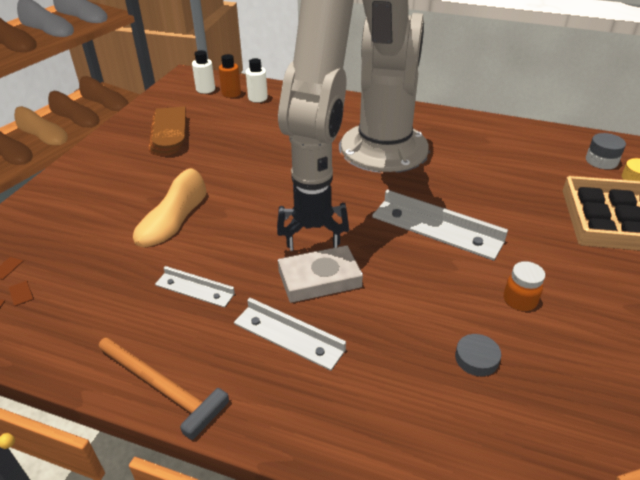

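>>> send_rows --moves '[-6,1,0,0,-11,2,0,0,-14,3,0,0,-17,3.5,0,2,-19,4,0,4,-21,4,0,6,-23,5,0,8,-23,5,0,8]'

```text
clock: 3.98
tcp_pos: [0.4751, -0.0216, -0.0005]
orientation: [0.445, -3.103, -0.001]
contact_force: [-6.9, -0.9, 1.7]
grip_width: 0.0852
```

```bash
cat > m.py <<'E'
from h import *
import sys
from scipy.optimize import least_squares
# stone pose from scene: threshold bright top? fit by drawing; print crop for reading
f=grab('scene'); k=sys.argv[1]
a=f['img'][200:360,220:400,::-1]
cv2.imwrite('pics/%s.png'%k,cv2.resize(a,(720,640),interpolation=cv2.INTER_CUBIC)[:600])
import pickle;pickle.dump(f,open(k+'.pkl','wb'))
to(r.get_obs()['tcp_pos'])
E
cat > fit.py <<'E'
from h import *
import pickle,sys
from scipy.optimize import least_squares
S0=np.array([.668,.0095]);FA=np.radians(-11.5)
Rs=np.array([[np.cos(FA),-np.sin(FA)],[np.sin(FA),np.cos(FA)]])
BIAS=np.array([0.0,0.0])
def fit(k,pix,c0,ang0,ids=None):
    """pix: crop pixel dict corner->(x,y); corners at z .034; A..D as start. ang=dir of long axis C<-B"""
    f=pickle.load(open(k+'.pkl','rb'))
    loc={'A':(.0465,-.074),'B':(-.0465,-.074),'C':(-.0465,.074),'D':(.0465,.074)}
    names=list(pix);P=np.array([at(f,(pix[n][0]+.5)/4-.5+220,(pix[n][1]+.5)/4-.5+200,.034)[:2] for n in names])
    L=np.array([loc[n] for n in names])
    def mod(v):
        c,s=np.cos(v[2]),np.sin(v[2]);return L@np.array([[c,s],[-s,c]])+v[:2]
    q=least_squares(lambda v:(mod(v)-P).ravel(),[*c0,np.radians(ang0)])
    v=q.x;print('res mm',(mod(v)-P).round(4)*1000)
    print('centre',v[:2].round(4),'stone x-axis deg',np.degrees(v[2]).round(2))
    print('stop frame',(Rs.T@(v[:2]-S0)).round(4),'dang deg',(np.degrees(v[2]-FA)).round(2))
    R=np.array([[np.cos(v[2]),-np.sin(v[2])],[np.sin(v[2]),np.cos(v[2])]])
    p=r.get_obs()['tcp_pos'][:2];l=R.T@(p-v[:2])*1000
    print('tcp in stone frame mm',l.round(1))
    return v
E
python3 m.py s3
```

```text
clock 4.025 tcp [ 0.4752 -0.0216 -0.0005] yaw 106.34 F [-6.1  0.8  1.5] w 0.0852
shift [0. 0. 0.] turn None
```

View pics/s3.png

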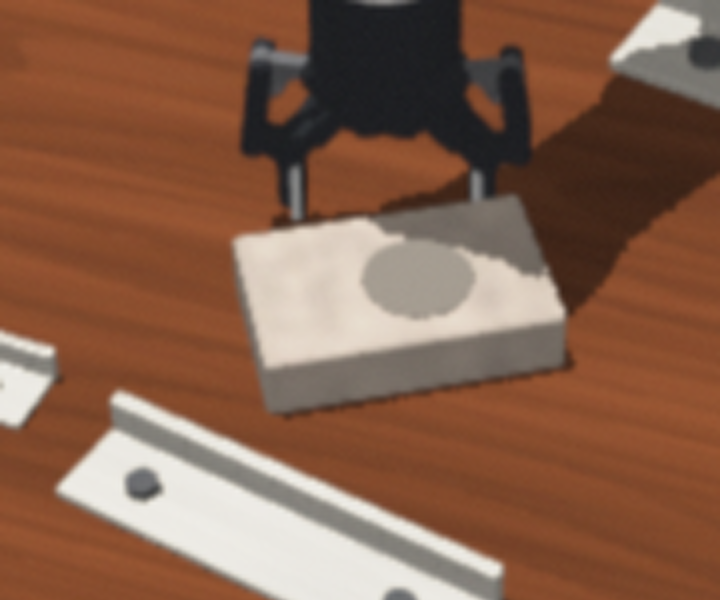

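```bash
sed -i 's/S0=np.array(.*)/S0=np.array([.6705,.0075])/;s/;FA=/\nFA=/' fit.py; sed -i 's/np.array(\[.6705,.0075\])/np.array([.6705,.0075])/' fit.py; head -6 fit.py
python3 - <<'E'
from fit import *
fit('s3',dict(A=(268,367),B=(235,240),C=(520,195),D=(566,318)),(.53,0),36)
E
```

```text
from h import *
import pickle,sys
from scipy.optimize import least_squares
S0=np.array([.6705,.0075])
Rs=np.array([[np.cos(FA),-np.sin(FA)],[np.sin(FA),np.cos(FA)]])
BIAS=np.array([0.0,0.0])Traceback (most recent call last):
  File "<stdin>", line 1, in <module>
  File "fit.py", line 5, in <module>
    Rs=np.array([[np.cos(FA),-np.sin(FA)],[np.sin(FA),np.cos(FA)]])
                         ^^
NameError: name 'FA' is not defined
```

```bash
sed -i '4a FA=np.radians(-11.5)' fit.py
python3 - <<'E'
from fit import *
fit('s3',dict(A=(268,367),B=(235,240),C=(520,195),D=(566,318)),(.53,0),36)
E
```

```text
res mm [[ 0.2  0.2]
 [-0.8 -0.2]
 [ 0.6 -0.8]
 [-0.   0.8]]
centre [0.5415 0.0067] stone x-axis deg 32.41
stop frame [-0.1263 -0.0265] dang deg 43.91
tcp in stone frame mm [-71.1  11.7]
```

>>> send_rows --moves '[-2,0,0,2,-4.5,0.5,0,4,-7,0.5,0,6,-9,0.5,0,8,-11,1,0,10,-14,1,0,12,-16,1,0,14,-18,1,0,16]'

```text
clock: 5.03
tcp_pos: [0.4919, -0.015, -0.0007]
orientation: [0.008, -3.134, -0.001]
contact_force: [-7.4, 1.3, 1.8]
grip_width: 0.0856
```

```bash
python3 m.py s4
```

```text
clock 5.075 tcp [ 0.4925 -0.0149 -0.0006] yaw 90.23 F [-5.9  1.2  0.3] w 0.0855
shift [0. 0. 0.] turn None
```

View pics/s4.png

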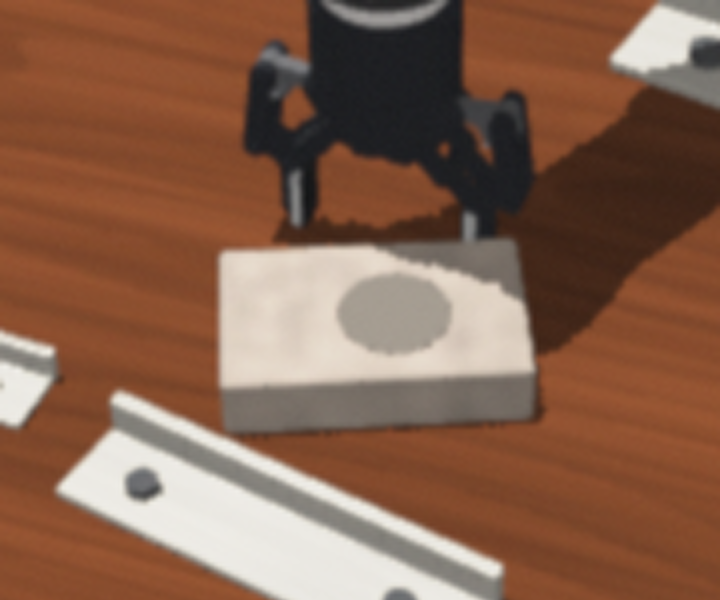

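Corners: B (219,253), C (515,239), D (535,374), A (222,388).

```bash

python3 - <<'E'
from fit import *
fit('s4',dict(A=(222,388),B=(219,253),C=(515,239),D=(535,374)),(.53,0),26)
E
```

```text
res mm [[-0.3 -0.2]
 [ 0.2  1.1]
 [ 1.  -0.1]
 [-0.9 -0.8]]
centre [0.5679 0.0031] stone x-axis deg 23.28
stop frame [-0.0996 -0.0248] dang deg 34.78
tcp in stone frame mm [-76.4  13.4]
```

>>> send_rows --moves '[-3,2,0,0,-6,4,0,0,-9,6,0,0,-12,8,0,1,-15,10,0,2,-18,12,0,3,-21,14,0,4,-24,15,0,5]'

```text
clock: 6.08
tcp_pos: [0.5196, -0.0, 0.0003]
orientation: [-0.128, -3.139, -0.0]
contact_force: [-3.7, 2.1, -1.9]
grip_width: 0.0854
```

```bash
python3 m.py s5
```

```text
clock 6.125 tcp [5.203e-01 1.000e-04 4.000e-04] yaw 85.28 F [-3.1  2.2 -1. ] w 0.0854
shift [0. 0. 0.] turn None
```

View pics/s5.png

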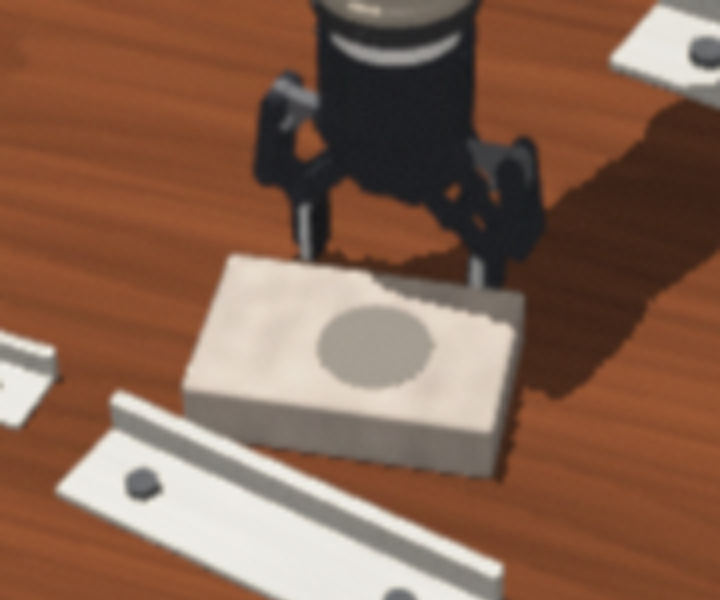

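Corners: B (229,256), C (524,294), D (494,432), A (184,386).

```bash

python3 - <<'E'
from fit import *
fit('s5',dict(A=(184,386),B=(229,256),C=(524,294),D=(494,432)),(.53,0),10)
E
```

```text
res mm [[ 1.  -0. ]
 [-0.6  1.1]
 [ 0.1 -0.3]
 [-0.5 -0.8]]
centre [0.5889 0.0024] stone x-axis deg 8.61
stop frame [-0.0789 -0.0212] dang deg 20.11
tcp in stone frame mm [-68.2   8. ]
```

>>> send_rows --moves '[-2,1,0,1,-4,2.5,0,2,-6,4,0,3,-8,5,0,4,-10,6.5,0,5,-12,8,0,6,-14,9,0,7,-16,10,0,7]'

```text
clock: 7.12
tcp_pos: [0.5364, 0.0082, 0.0003]
orientation: [0.319, 3.125, -0.0]
contact_force: [-4.4, 0.8, -0.2]
grip_width: 0.0852
```

```bash
python3 m.py s6
```

```text
clock 7.175 tcp [5.369e-01 8.400e-03 4.000e-04] yaw 78.36 F [-3.2  1.1 -0.9] w 0.0855
shift [0. 0. 0.] turn None
```

View pics/s6.png

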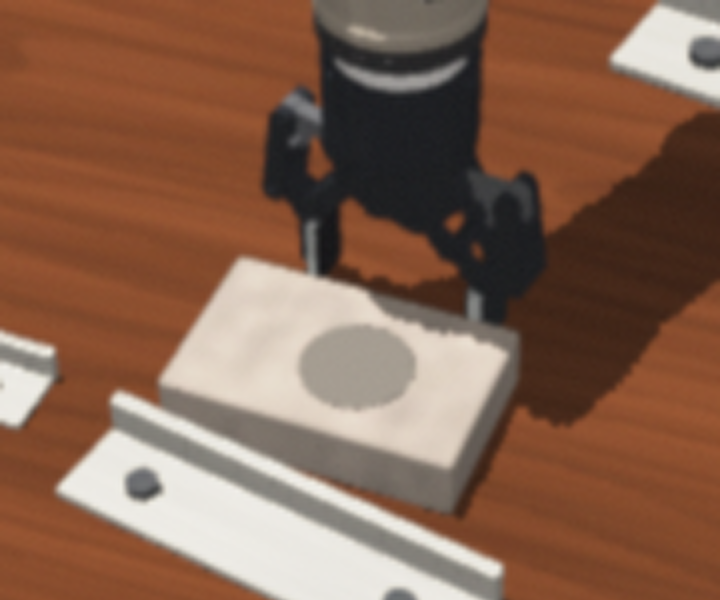

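Corners: B (241,258), C (517,332), D (454,470), A (160,383).

```bash

python3 - <<'E'
from fit import *
fit('s6',dict(A=(160,383),B=(241,258),C=(517,332),D=(454,470)),(.53,0),10)
E
```

```text
res mm [[ 0.4 -0.2]
 [ 0.3 -0.3]
 [ 0.4  1.4]
 [-1.1 -0.9]]
centre [ 6.029e-01 -2.000e-04] stone x-axis deg -1.64
stop frame [-0.0647 -0.021 ] dang deg 9.86
tcp in stone frame mm [-66.2   6.7]
```

>>> send_rows --moves '[-2,1,0,0,-4,2,0,0,-6,3,0,0,-8,4,0,0,-10,5,0,0,-12,6,0,0,-14,7,0,0]'

```text
clock: 8.05
tcp_pos: [0.5516, 0.0123, 0.0003]
orientation: [0.319, 3.125, 0.0]
contact_force: [-4.9, 0.4, 1.0]
grip_width: 0.0857
```

```bash
python3 m.py s7
```

```text
clock 8.1 tcp [5.521e-01 1.240e-02 3.000e-04] yaw 78.36 F [-2.3  1.2 -1.1] w 0.0855
shift [0. 0. 0.] turn None
```

View pics/s7.png

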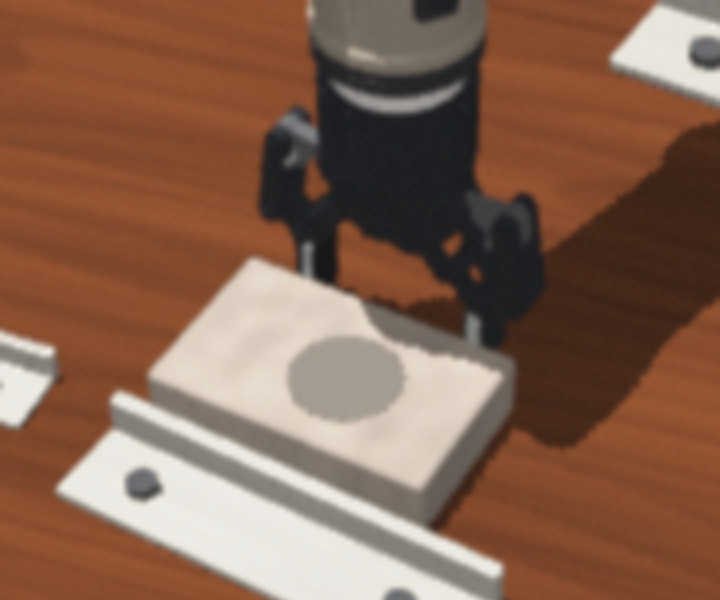

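Corners: B (253,258), C (513,360), D (425,490), A (149,377).

```bash

python3 - <<'E'
from fit import *
fit('s7',dict(A=(149,377),B=(253,258),C=(513,360),D=(425,490)),(.53,0),-5)
E
```

```text
res mm [[-0.3 -0.2]
 [ 0.9 -0.4]
 [-0.5  1.3]
 [-0.1 -0.8]]
centre [ 0.6106 -0.0016] stone x-axis deg -9.15
stop frame [-0.0569 -0.0208] dang deg 2.35
tcp in stone frame mm [-60.    4.5]
```

>>> send_rows --moves '[-2,0.5,0,0,-4,1,0,0,-6,1.5,0,0,-7,2,0,0,-8,2,0,0,-9,2,0,0,-10,2,0,0,-10,2,0,0]'

```text
clock: 9.1
tcp_pos: [0.5601, 0.0122, 0.0002]
orientation: [-0.32, -3.122, -0.0]
contact_force: [-9.2, 1.6, 5.6]
grip_width: 0.0853
```

```bash
python3 m.py s8
```

```text
clock 9.15 tcp [5.601e-01 1.220e-02 2.000e-04] yaw 78.31 F [-8.   2.   5.5] w 0.0855
shift [0. 0. 0.] turn None
```

View pics/s8.png

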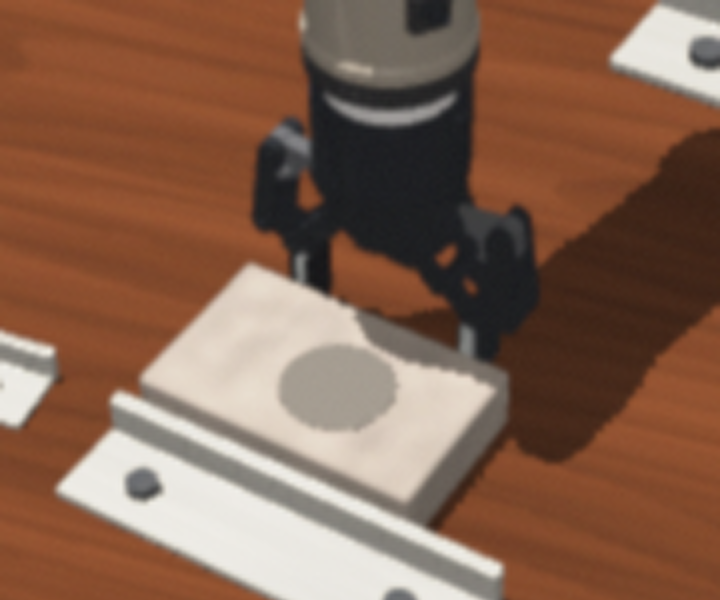

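```bash

python3 - <<'E'
from fit import *
fit('s8',dict(A=(141,381),B=(250,264),C=(509,376),D=(412,504)),(.53,0),-5)
E
```

```text
res mm [[-0.   0.1]
 [ 1.   0.8]
 [-0.8  0.3]
 [-0.1 -1.2]]
centre [ 0.6178 -0.0025] stone x-axis deg -11.43
stop frame [-0.0497 -0.0203] dang deg 0.07
tcp in stone frame mm [-59.4   3. ]
```

>>> send_rows --moves '[-1,0,0,0,-2,0,0,0,-3,0,0,0]'

```text
clock: 9.52
tcp_pos: [0.5625, 0.0118, 0.0002]
orientation: [-0.319, -3.121, -0.0]
contact_force: [-11.2, 2.4, 8.7]
grip_width: 0.0854
```

>>> send_rows --moves '[-1,0,0,0,-2,0,0,0]'

```text
clock: 9.78
tcp_pos: [0.5625, 0.0118, -0.0001]
orientation: [-0.319, -3.117, -0.001]
contact_force: [-16.8, 3.6, 11.5]
grip_width: 0.0855
```

>>> send_rows --moves '[-1,0,0,0,-1.5,0,0,0,-1.5,0,0,0]'

```text
clock: 10.15
tcp_pos: [0.5624, 0.0117, -0.0003]
orientation: [-0.318, -3.115, -0.001]
contact_force: [-18.6, 3.1, 14.0]
grip_width: 0.0855
```

>>> send_rows --moves '[2,0,0,0,4,0,0,0,8,0,0,0,15,0,0,0,30,0,0,0,45,0,-10,0,60,0,-50,0,60,0,-90,0]'

```text
clock: 11.15
tcp_pos: [0.5067, 0.0233, 0.0913]
orientation: [-0.318, -3.123, -0.0]
contact_force: [0.3, 1.3, 0.3]
grip_width: 0.0853
```

```bash
python3 m.py s9; python3 - <<'E'
from h import *
grab('wrist','w9.png');f=grab('top')
import pickle;pickle.dump(f,open('t9.pkl','wb'))
cv2.imwrite('pics/t9.png',cv2.resize(f['img'][120:240,240:400,::-1],(800,600),interpolation=cv2.INTER_CUBIC))
E
```

```text
clock 11.2 tcp [0.5105 0.0232 0.096 ] yaw 78.32 F [0.7 0.2 3.1] w 0.0856
shift [0. 0. 0.] turn None
```

View pics/s9.png

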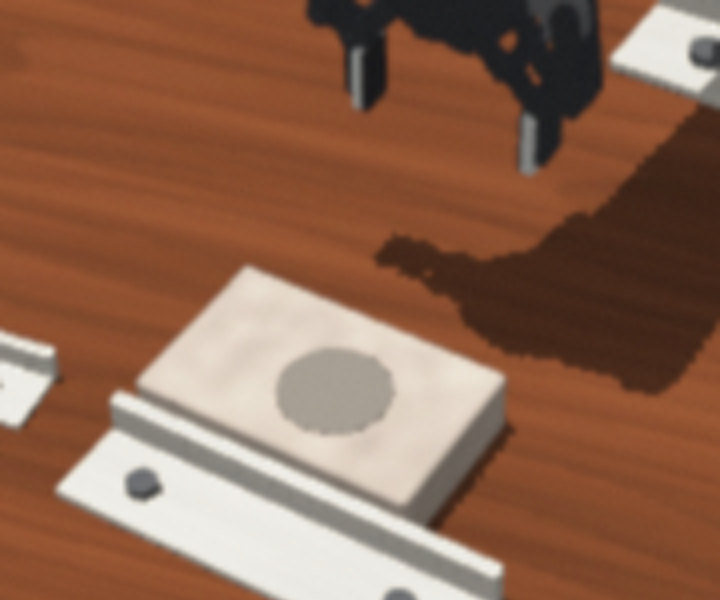

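View pics/t9.png

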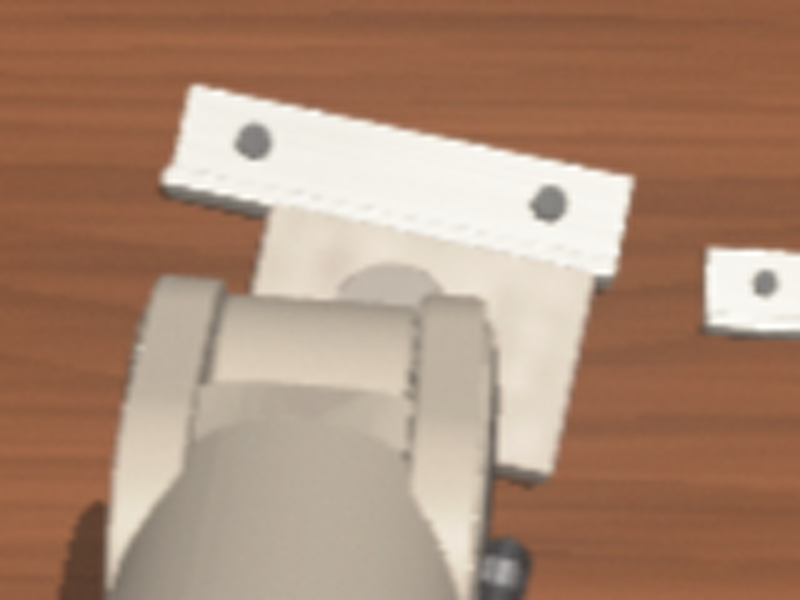

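View pics/w9.png

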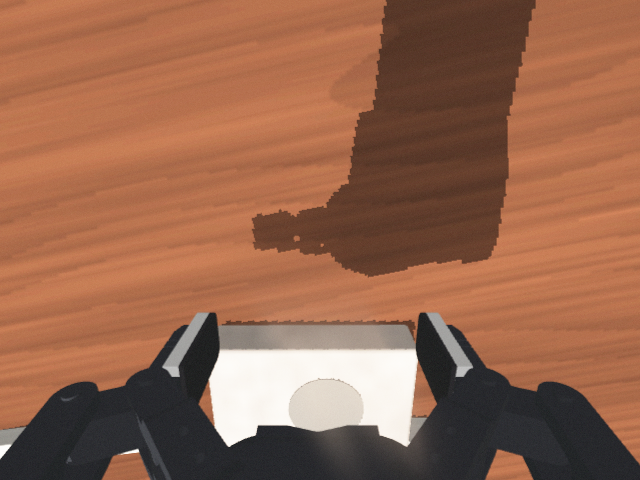

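```bash

python3 - <<'E'
from fit import *
v=fit('s9',dict(A=(137,384),B=(248,266),C=(504,377),D=(406,506)),(.53,0),-5)
# wall readings in same crop
f=pickle.load(open('s9.pkl','rb'))
t=pickle.load(open('t9.pkl','rb'))
q=lambda x,y:at(t,(x+.5)/5-.5+240,(y+.5)/5-.5+120,.034)[:2]
# top view: A top corner ~(596,272), B~(551,473), D~(272,207)
for p in [(596,272),(551,473),(272,207)]:
    print((Rs.T@(q(*p)-np.array([.6677,.0096]))).round(4))
a=q(596,272)-q(551,473);print(np.degrees(np.arctan2(a[1],a[0])))
a=q(272,207)-q(596,272);print(np.degrees(np.arctan2(a[1],a[0]))-90)
o=f;print(proj(f,(.671,.0065,.025)))
E
```

```text
res mm [[-0.6 -0.3]
 [ 1.1 -0.2]
 [-0.3  1. ]
 [-0.2 -0.5]]
centre [ 0.6197 -0.0038] stone x-axis deg -11.45
stop frame [-0.0476 -0.0213] dang deg 0.05
tcp in stone frame mm [-112.8    5.1]
[ 0.     -0.0973]
[-0.0933 -0.0965]
[-0.0024  0.0514]
-11.940204349791802
-10.57791339716232
[295.36530722 318.41413697]
```

```bash
python3 - <<'E'
from h import *
to(r.get_obs()['tcp_pos']); print(r.hand_in())
E
```

```text
clock 11.3 tcp [0.5101 0.0235 0.0926] yaw 78.37 F [0.8 0.7 1. ] w 0.0857
shift [0. 0. 0.] turn None
the job is handed in; nothing more can be done
None
```

The stone's long side lies flush against the middle-sized stop, and the job is handed in at 11.3 s on the robot's clock. `hand_in` gives no verdict.

I pushed the stone near one corner with an open finger, turning it about 48° in small steps. Then I pressed it home with both fingers at about 23 N until it stopped moving, and backed the gripper off, raised about 90 mm.

| Check at the end | Measured | Allowed |
|---|---|---|
| Stone centre in front of the stop's face (scene camera) | 47.6 mm | 44.5 to 51.5 mm |
| Angle to the stop (scene camera) | 0.05° | 2.9° |
| Centre along the face, scene camera | -21 mm | within ±32 mm |
| Centre along the face, top camera | about -23 mm | within ±32 mm |

- **Where the views disagree:** the two cameras differ by about 2 mm along the face. Two edges in the top view, where the arm hid part of the stone, gave angles 0.4° and 0.9° from the stop's. All of these are within the limits.
- **Margin:** the stone sits off-centre along the stop, with about 9 mm to spare before the limit. I left it there rather than push it again.
- **Not measured:** I did not measure the stone's tilt or the bystanders' final positions. The stone looked flat on the bench in the last pictures, and no push was near the jar, tin or last.

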